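# Carved ornaments into their holding boards

## Task

Put each of the four carved wooden ornaments into the holding board whose pocket has its shape and size, so that it lies flat on the pocket floor, carved side up. The small rosette was put into the large rosette's board by mistake, so that one has to come out first. Set the pieces down, do not drop or throw them, and let go of them all at the end.

Things in the scene. Friction and masses are not known exactly. Their poses are not given: they have to be found in the camera images.
- rosette_big: Large round carved rosette of pale wood with dark relief, ten petals: 64 mm diameter, 32 mm high with straight sides; the carved relief rises up to 3 mm more on top. About 70 g. Origin: centre of its underside; z up. Loose, wood, standing carved side up. Starts on the bench.
- rosette_small: Small round carved rosette of pale wood with dark relief, six petals: 40 mm diameter, 32 mm high with straight sides; the carved relief rises up to 3 mm more on top. About 28 g. Origin: centre of its underside; z up. Loose, wood, standing carved side up. Starts in the wrong place: standing on the pocket floor of the large round board, so that board is not free until it is taken out.
- corner_block: Square carved corner block of pale wood with dark relief, eight-rayed star: 46 x 46 mm (sides along its x and y), 32 mm high with straight sides; the carved relief rises up to 3 mm more on top. About 45 g. Origin: centre of its underside; z up. Loose, wood, standing carved side up. Starts on the bench.
- leaf_block: Oblong carved leaf block of pale wood with dark relief: 84 mm along its x, 38 mm along its y, 32 mm high with straight sides; the carved relief rises up to 3 mm more on top. About 67 g. Origin: centre of its underside; z up. Loose, wood, standing carved side up. Starts on the bench.
- board_big_round: Holding board for the large rosette. Fixed plywood board 120 x 100 x 10 mm (120 along its x) with one shallow cork-lined pocket in its middle, 6 mm deep (pocket floor 4 mm above the bench): round, 76 mm diameter. Origin: centre of the board's underside, straight below the pocket's centre; z up.
- board_small_round: Holding board for the small rosette. Fixed plywood board 120 x 100 x 10 mm (120 along its x) with one shallow cork-lined pocket in its middle, 6 mm deep (pocket floor 4 mm above the bench): round, 52 mm diameter. Origin: centre of the board's underside, straight below the pocket's centre; z up.
- board_square: Holding board for the corner block. Fixed plywood board 120 x 100 x 10 mm (120 along its x) with one shallow cork-lined pocket in its middle, 6 mm deep (pocket floor 4 mm above the bench): square, 58 x 58 mm, sides along the board's x and y. Origin: centre of the board's underside, straight below the pocket's centre; z up.
- board_oblong: Holding board for the leaf block. Fixed plywood board 120 x 100 x 10 mm (120 along its x) with one shallow cork-lined pocket in its middle, 6 mm deep (pocket floor 4 mm above the bench): oblong, 96 mm along the board's x, 50 mm along its y. Origin: centre of the board's underside, straight below the pocket's centre; z up.

How it is judged:
By the outcome, as a careful person would: the job done as asked, in the order asked, and still so for the second after the job is handed in, with the robot touching nothing.
It also fails if it takes over 96 s, if anything falls off the work surface, if the arm or the gripper's body presses on something with over 40 N, if the wrist force passes 120 N, or if a joint passes its speed limit or range.

## Robot

A 6-joint arm with a two-finger parallel gripper is mounted at the origin on the work surface. World frame = base frame: x ahead of the robot, y to its left, z up, the work surface at z = 0. Lengths are in m, angles in rad, forces in N, time in s.
With the tool pointing down it reaches from about 0.3 to 0.775 m from the base axis. Payload 14.6 kg.
Tool frame: the origin (TCP) lies midway between the tips of the shut fingers; the grasp point (between the pads) lies 19 mm behind it (robot.pinch_z is the z of the grasp point in the tool frame, in m); z points along the fingers, y is the direction in which the jaws open and shut (so a half turn about z gives the same grasp; the last joint's range is limited). The gripper opens to 85 mm and grips with 20 to 120 N. Pads are 22 mm wide; open, the fingers measure 114 mm over their backs; the gripper's body (76 mm by 85 mm) begins 54 mm behind the grasp point. The pads swing forward as they close: fully open they stand 13 mm farther back than shut.
Start: joints at [-1.388, 0.3, 1.521, -0, 1.321, -0.067], TCP at [0.136, -0.533, 0.231] pointing down, gripper open.
Joint ranges: [-3.03, 3.03], [-0.79, 2.21], [0.23, 2.52], [-1.04, 4.18], [0, 3.07], [-2.55, 2.55]. Speed limits (rad/s): [2.22, 2.22, 2.57, 3.14, 3.14, 3.14].

## Interface

Orientations are given as [roll, pitch, yaw] about the fixed x, y, z axes, in that order (R = Rz(yaw) Ry(pitch) Rx(roll)).
In Python, from plant import robot gives the robot as it stands.
- The arm moves only by the tool drive_tool, never from a script. Its argument "rows" is text: rows parted by semicolons, each of 7 numbers parted by spaces: the shift along the tool's x, y, z in units of 30 mm (1.0 is 30 mm), then the turn, a rotation vector about the tool's x, y, z in units of 5 degrees (1.0 is 5 degrees), then the opening, from -1 (shut) to 1 (fully open). A call has 1 to 5 rows; each row is the pose to reach, as a shift and turn from the pose commanded when the call began, along the tool's axes at that moment; what a row does not reach only later rows make up. A row lasts 1/8 s, in which the tool goes at most 62.5 mm and 10.7 degrees, less where a joint would pass 70% of its speed; a pose out of reach is approached as far as the arm can. A call with a gripper value outside its range is refused whole. The fingers move at their own pace and stop on an object; "squeeze" is the grip in N (left out, the last holds). Time passes only in rows, so rows that repeat a pose let the fingers close. It gives the time, the measured TCP pose, the force and the opening at its end, in the units of the state.
- robot.state(): the state, without advancing time (a new reading comes with each control period).
- robot.snapshot(name): name is "scene" or "top" or "wrist"; returns the picture (384x512x3 uint8, red, green, blue); there is no depth.
- robot.get_calibration(name): a dict with "fx", "fy", "cx", "cy" (pixels), "extrinsics" (4x4, takes a point from world to camera coordinates). Camera axes: x right, y down, z forward; pixel columns grow to the right and rows downward; lengths in m; the calibration is good to about 2 mm. The wrist camera is an equidistant fisheye: a pixel r from the principal point sees the ray r / f radians off the axis. A picture is of the moment at which its call begins: read the wrist's pose just before it. get_calibration takes no time and is no camera call; for the wrist camera it gives the pose at the moment of the call.
- robot.job_done(): hands the job in, once; it reports no verdict.
The state is a dict: "time_s": time; "joint_pos": joint angles; "qvel": joint speeds; "joint_efforts": joint torques, N m; "eef_pos": TCP position; "ee_rot": TCP orientation; "force": force on the tool from outside, world axes, zero at the start; "ft_torque": the same for the moment, N m; "width": finger opening in m.
Only numpy, scipy, OpenCV 4.12 (cv2) and the standard library are available. Lean on these libraries where they do the work, as an engineer would, in place of code of your own. Each camera call takes 0.05 s, during which the arm holds its last target. There are 200 camera calls.

## Working session

There is one attempt and no reset: what is moved stays moved. The work goes in short steps, Python scripts to look and compute and a tool call to move; the robot and the scene stay as the last step left them, time stands still between calls to the robot, and variables do not carry over. Pictures are saved under pics/ and viewed, about 12 in all and at most 16, crops included, and the job is handed in when it is done.

Besides the shell and the picture viewer there is one more tool, called after "Emit:" as name(argument=value, ...) on one line, values as JSON. drive_tool: Moves the arm, as the interface text tells. Its arguments: {"type":"object","properties":{"rows":{"type":"string"},"squeeze":{"type":"number"}},"required":["rows"]}

```bash
ls; mkdir -p pics; python3 - <<'E'
from plant import robot
import cv2,numpy as np
print(robot.state(), robot.pinch_z)
for n in("scene","top"):
    im=robot.snapshot(n); cv2.imwrite(f"pics/{n}0.png",im[:,:,::-1]); c=robot.get_calibration(n); print(n,c)
a=cv2.imread("pics/top0.png"); cv2.imwrite("pics/top0b.png",cv2.resize(a,(800,600),interpolation=cv2.INTER_CUBIC))
E
```

```text
pics
{'time_s': 0.0, 'joint_pos': array([-1.38761910e+00,  3.00516519e-01,  1.52159170e+00, -1.98223556e-05,
        1.32071962e+00, -6.65930480e-02]), 'qvel': array([ 0.00141196,  0.00051144, -0.00032439,  0.00011735,  0.00107272,
        0.00121085]), 'joint_efforts': array([ 2.44316816e-04, -5.43502522e+01, -3.61790586e+01, -5.60152671e-05,
        4.09463304e-03, -9.46119087e-06]), 'eef_pos': array([ 0.13590184, -0.53269539,  0.23069191]), 'ee_rot': array([-3.14035892e+00, -6.30374070e-05,  2.49775153e-01]), 'force': array([ 0.04914259, -0.46871389, -0.14013272]), 'ft_torque': array([-0.00842913,  0.00746532,  0.00923159]), 'width': 0.08558478602193385} -0.0187
scene {'fx': 430.41552132709614, 'fy': 430.41552132709614, 'cx': 260.5246941136306, 'cy': 187.89656213979544, 'extrinsics': array([[ 1.31979775e-01,  9.91252388e-01,  2.03117076e-04,
        -5.62299699e-02],
       [ 8.35953781e-01, -1.11192502e-01, -5.37417439e-01,
        -4.11571526e-01],
       [-5.32693735e-01,  7.10980294e-02, -8.43316343e-01,
         1.23556352e+00],
       [ 0.00000000e+00,  0.00000000e+00,  0.00000000e+00,
         1.00000000e+00]])}
top {'fx': 402.0333093789963, 'fy': 402.0333093789963, 'cx': 255.35833645511647, 'cy': 192.98685881181297, 'extrinsics': array([[ 6.23703502e-03, -9.99980536e-01,  1.63371062e-04,
        -3.36368834e-02],
       [-9.98668254e-01, -6.23721706e-03, -5.12134354e-02,
         5.26254359e-01],
       [ 5.12134576e-02,  1.56266497e-04, -9.98687718e-01,
         9.29598430e-01],
       [ 0.00000000e+00,  0.00000000e+00,  0.00000000e+00,
         1.00000000e+00]])}
```

View pics/top0b.png

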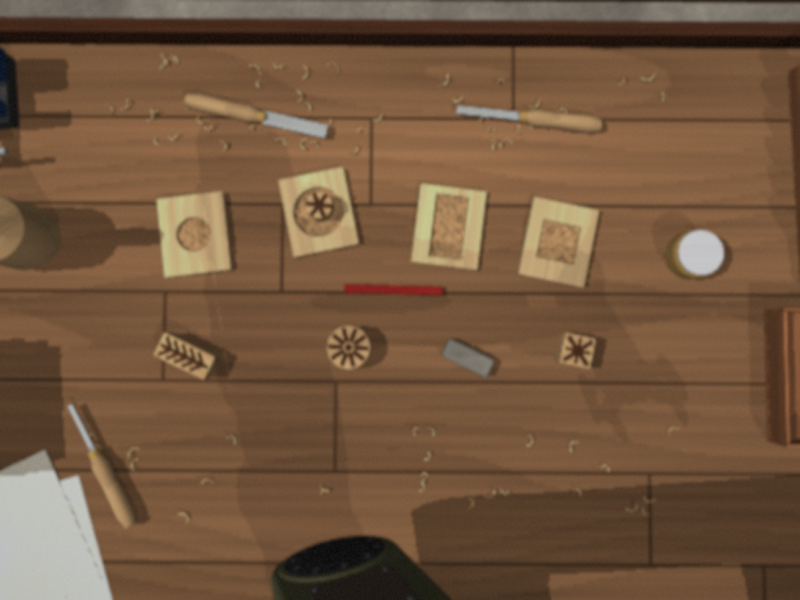

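View pics/scene0.png

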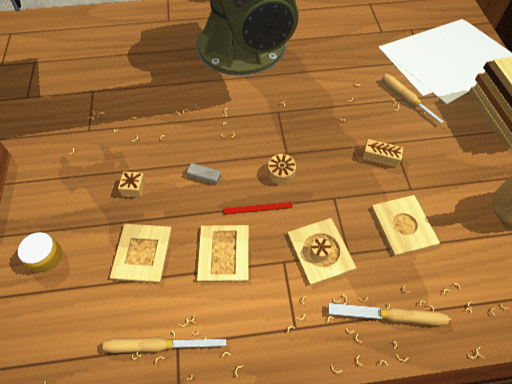

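The top view shows the boards (in 800-px coordinates): small-round (193,234), big-round with the small rosette in it (318,212), oblong (450,226) and square (560,242). The loose pieces are the leaf (185,355), big rosette (349,347) and corner block (578,350). The scene view agrees. Next I'll segment these.

```bash
cat > h.py <<'E'
import numpy as np, cv2
def rays(c,uv,z):
    "pixels of a pinhole camera onto the plane z"
    E=np.array(c["extrinsics"]); R,t=E[:3,:3],E[:3,3]; o=-R.T@t
    uv=np.atleast_2d(uv).astype(float)
    d=np.c_[(uv[:,0]-c["cx"])/c["fx"],(uv[:,1]-c["cy"])/c["fy"],np.ones(len(uv))]@R
    return (o+d*((z-o[2])/d[:,2])[:,None])[:,:2]
def rect(P):
    "centre, sides (long, short) mm and angle of long side, rad"
    (c,s,a)=cv2.minAreaRect((np.asarray(P)*1000).astype(np.float32))
    a=np.deg2rad(a)
    if s[0]<s[1]: s=s[::-1]; a+=np.pi/2
    a=(a+np.pi/2)%np.pi-np.pi/2
    return np.array(c)/1000,np.round(s,1),a
E
python3 - <<'E'
from plant import robot
from h import *
im=cv2.imread("pics/top0.png"); c=robot.get_calibration("top")
hsv=cv2.cvtColor(im,cv2.COLOR_BGR2HSV)
for n,p in dict(small=(193,234),bigb=(290,190),obl=(425,226),sqb=(535,242),leaf=(162,345),leafside=(213,368),bench=(250,330),top=(332,340),corner=(566,350),cornerside=(597,350)).items():
    u=(np.array(p)/1.5625).astype(int); print(n,hsv[u[1],u[0]])
m=((hsv[...,2]>135)&(hsv[...,0]>12)&(hsv[...,0]<40)).astype(np.uint8)*255
m=cv2.morphologyEx(m,cv2.MORPH_CLOSE,np.ones((5,5)))
cs,_=cv2.findContours(m,cv2.RETR_EXTERNAL,cv2.CHAIN_APPROX_NONE)
o=cv2.resize(im,None,fx=3,fy=3,interpolation=cv2.INTER_CUBIC)
for k in cs:
    if cv2.contourArea(k)<250: continue
    A=cv2.contourArea(k); z=.010 if A>1500 else .032
    r=rect(rays(c,k[:,0],z)); print(A,k[:,0].mean(0).round(),r)
    cv2.drawContours(o,[k*3+1],-1,(255,0,0),1)
cv2.imwrite("pics/ov.png",o[300:900:1,240:1240][:, :][::1][:600,:800+200][:, :1000])
cv2.imwrite("pics/ov.png",cv2.resize(o[300:760,240:1240],(800,368)))
E
```

```text
small [ 16 119 169]
bigb [ 18  99 190]
obl [ 30  72 199]
sqb [ 21  89 195]
leaf [ 17 112 143]
leafside [ 16 113  77]
bench [ 13 132 118]
top [ 16 110 176]
corner [ 16 112 168]
cornerside [ 13 133  75]
4054.5 [ 28. 344.] (array([0.19197546, 0.47634003]), array([217.1, 163.2]), np.float64(0.03875174856790542))
432.5 [ 63. 298.] (array([0.28268054, 0.40743729]), array([197.8,  17.8]), np.float64(0.5014035583099012))
373.5 [369. 225.] (array([ 0.45543979, -0.29057736]), array([46.6, 46.3]), np.float64(1.3793519291992968))
567.0 [117. 228.] (array([0.44401135, 0.28617926]), array([83.6, 37.6]), np.float64(1.1185440362739838))
557.0 [222. 222.] (array([0.45851825, 0.04565488]), array([64. , 59.6]), np.float64(0.008830408633646591))
253.5 [407. 174.] (array([ 0.56988373, -0.3807038 ]), array([94.8, 21.3]), np.float64(1.5053463466870545))
3375.0 [ 89. 137.] (array([0.63918329, 0.36125317]), array([262.8, 163.4]), np.float64(-1.5409736538581331))
1931.0 [76. 87.] (array([0.78612854, 0.4031221 ]), array([288.,  74.]), np.float64(1.5330846341788296))
20319.5 [313. 109.] (array([ 0.70924866, -0.13471179]), array([898.1, 281.2]), np.float64(1.4726070421422746))
```

View pics/ov.png

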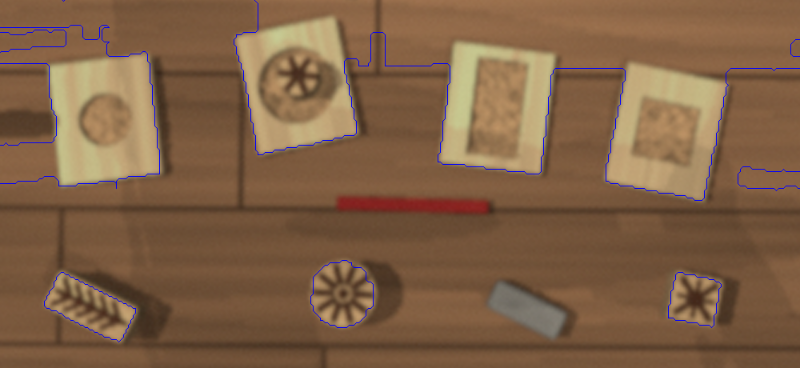

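Pieces segment well: corner 46.6×46.3 and leaf 83.6×37.6, both matching their given sizes. The boards need a saturation mask instead.

```bash
python3 - <<'E'
from plant import robot
from h import *
im=cv2.imread("pics/top0.png"); c=robot.get_calibration("top")
hsv=cv2.cvtColor(im,cv2.COLOR_BGR2HSV)
m=((hsv[...,2]>145)&(hsv[...,1]<124)).astype(np.uint8)*255
m=cv2.morphologyEx(m,cv2.MORPH_OPEN,np.ones((5,5)))
cs,_=cv2.findContours(m,cv2.RETR_EXTERNAL,cv2.CHAIN_APPROX_NONE)
o=cv2.resize(im,None,fx=3,fy=3,interpolation=cv2.INTER_CUBIC)
for k in cs:
    A=cv2.contourArea(k)
    if A<1200 : continue
    r=rect(rays(c,k[:,0],.010)); print("board",A,k[:,0].mean(0).round(),r[0].round(4),r[1],np.rad2deg(r[2]).round(1))
    cv2.drawContours(o,[k*3+1],-1,(255,0,0),1)
# big rosette
m=((hsv[...,2]>135)&(hsv[...,0]>12)).astype(np.uint8)*255; m[:195]=0;m[:,:200]=0;m[:,250:]=0;m[250:]=0
k=max(cv2.findContours(m,0,1)[0],key=cv2.contourArea)
print("big",cv2.minEnclosingCircle((rays(c,k[:,0],.032)*1000).astype(np.float32)))
# pockets (cork texture darker than board) + small rosette relief
for n,(u,v,z) in dict(rel=(205,132,.038)).items():
    w=hsv[v-14:v+14,u-14:u+14,2]; ys,xs=np.nonzero(w<70); P=rays(c,np.c_[xs+u-14,ys+v-14],z); 
    cv2.circle(o,(int(3*(xs.mean()+u-14)),int(3*(ys.mean()+v-14))),2,(0,0,255),-1)
    print(n,len(xs),P.mean(0),cv2.minEnclosingCircle((P*1000).astype(np.float32)))
cv2.imwrite("pics/ov2.png",np.vstack([o[300:600,280:1080],cv2.resize(o[345:445,560:690],(390,300)).repeat(1,0) if 0 else np.hstack([cv2.resize(o[340:460,540:690],(375,300)),cv2.resize(o[380:520,300:440],(425,300))])]))
E
```

```text
board 4976.0 [ 30. 344.] [0.1898 0.4763] [212.7 163.1] 2.2
board 2078.0 [357. 154.] [ 0.6198 -0.2704] [123.  101.4] -12.2
board 2093.0 [123. 149.] [0.6282 0.2844] [122.7 102.3] 7.5
board 2110.0 [287. 144.] [ 0.6427 -0.1036] [123.3 102. ] -6.6
board 1323.0 [202. 136.] [0.664  0.0946] [122.3 102. ] 12.4
big ((442.4211120605469, 56.95002746582031), 22.917993545532227)<stdin>:21: RuntimeWarning: Mean of empty slice.
  ret = ret.dtype.type(ret / rcount)
Traceback (most recent call last):
ValueError: cannot convert float NaN to integer
```

Boards are found. I'll move over the small rosette (about 0.666, 0.087) now and measure the rosettes on the way.

Emit:
drive_tool(rows="22.2 -15.7 1 0 0 -15 1;22.2 -15.7 1 0 0 -15 1;22.2 -15.7 1 0 0 -15 1;22.2 -15.7 1 0 0 -15 1;22.2 -15.7 1 0 0 -15 1", squeeze=30)

```text
time_s: 0.72
eef_pos: [0.3393, -0.2934, 0.2197]
ee_rot: [3.142, 0.0, 1.193]
force: [0.8, -1.9, 0.7]
width: 0.0856
```

```bash
cat >> h.py <<'E'
def go(xy,z,yaw,st):
    "units for a move to xy, z, tool down at yaw (mod pi)"
    from scipy.spatial.transform import Rotation as Ro
    R=Ro.from_euler("xyz",st["ee_rot"]); G=Ro.from_euler("xyz",[np.pi,0,yaw])
    t=R.inv().apply(np.r_[xy,z]-st["eef_pos"])/.03
    r=(R.inv()*G).as_rotvec(degrees=True)/5
    print("units",t.round(2),r.round(2),"at",st["eef_pos"].round(4),st["ee_rot"].round(3),"w",round(st["width"],4),"t",round(st["time_s"],2),"F",np.round(st["force"],1))
E
python3 - <<'E'
from plant import robot
from h import *
im=cv2.imread("pics/top0.png"); c=robot.get_calibration("top")
hsv=cv2.cvtColor(im,cv2.COLOR_BGR2HSV)
m=((hsv[...,2]>135)&(hsv[...,0]>12)).astype(np.uint8)*255
m=cv2.morphologyEx(m,cv2.MORPH_CLOSE,np.ones((5,5))); m[:195]=0;m[:,:200]=0;m[:,250:]=0;m[250:]=0
k=max(cv2.findContours(m,0,1)[0],key=cv2.contourArea)
print("big",cv2.minEnclosingCircle((rays(c,k[:,0],.032)*1000).astype(np.float32)))
V=hsv[...,2][117:149,190:222]; print(V.min())
ys,xs=np.nonzero(V<V.min()+30); P=rays(c,np.c_[xs+190,ys+117],.037); print(len(xs),P.mean(0))
go((.666,.087),.2,1.56,robot.state())
o=cv2.resize(im[112:154,180:228],None,fx=10,fy=10,interpolation=cv2.INTER_CUBIC)
for x,y in zip(xs,ys): cv2.circle(o,(int((x+10.5)*10),int((y+5.5)*10)),2,(0,0,255),-1)
cv2.imwrite("pics/ros.png",o)
E
```

```text
big ((458.50445556640625, 45.796390533447266), 32.34677505493164)
71
83 [0.66390189 0.08466998]
units [15.8   5.45  0.66] [ 0.   0.  -4.2] at [ 0.3393 -0.2934  0.2197] [3.142 0.    1.193] w 0.0856 t 0.72 F [ 0.8 -1.9  0.7]
```

View pics/ros.png

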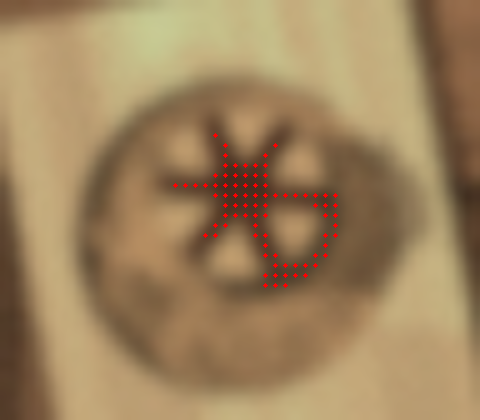

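The relief star of the small rosette centres at crop (240,190), which gives about (0.6687, 0.0901). The big rosette is at (0.4585, 0.0458) with radius 32.3 mm.

Emit:
drive_tool(rows="15.9 5.5 2 0 0 -4.2 1;15.9 5.5 2 0 0 -4.2 1;15.9 5.5 2 0 0 -4.2 1;15.9 5.5 2 0 0 -4.2 1;15.9 5.5 2 0 0 -4.2 1")

```text
time_s: 1.35
eef_pos: [0.5432, -0.0593, 0.1825]
ee_rot: [-3.141, 0.0, 1.554]
force: [0.4, -1.6, 0.9]
width: 0.0855
```

```bash
python3 - <<'E'
from plant import robot
from h import *
go((.6687,.0901),.15,1.57,robot.state())
E
```

```text
units [5.05 4.1  1.08] [-0.    0.   -0.18] at [ 0.5432 -0.0593  0.1825] [-3.141  0.     1.554] w 0.0855 t 1.35 F [ 0.4 -1.6  0.9]
```

Emit:
drive_tool(rows="5 4.1 1.1 0 0 -0.2 1;5 4.1 1.1 0 0 -0.2 1;5 4.1 1.1 0 0 -0.2 1;5 4.1 1.1 0 0 -0.2 1;5 4.1 1.1 0 0 -0.2 1")

```text
time_s: 1.98
eef_pos: [0.6675, 0.0868, 0.1492]
ee_rot: [-3.14, 0.0, 1.572]
force: [-0.7, 0.4, 0.3]
width: 0.0853
```

```bash
cat >> h.py <<'E'
def fproj(c,P):
    "world points into the fisheye wrist picture"
    E=np.array(c["extrinsics"]); X=np.atleast_2d(P)@E[:3,:3].T+E[:3,3]
    return cv2.fisheye.projectPoints(X[:,None,:],np.zeros(3),np.zeros(3),np.array([[c["fx"],0,c["cx"]],[0,c["fy"],c["cy"]],[0,0,1.]]),np.zeros(4))[0][:,0]
def circ(x,y,z,r): a=np.linspace(0,2*np.pi,60); return np.c_[x+r*np.cos(a),y+r*np.sin(a),np.full(60,z)]
E
python3 - <<'E'
from plant import robot
from h import *
st=robot.state(); c=robot.get_calibration("wrist"); im=robot.snapshot("wrist")[:,:,::-1].copy()
go((.6687,.0901),.013,1.5708,st)
for q in (circ(.6687,.0901,.036,.02),circ(.664,.0946,.01,.038)):
    cv2.polylines(im,[fproj(c,q).astype(int)],True,(255,0,0),1)
cv2.imwrite("pics/w1.png",im)
E
```

```text
units [0.11 0.05 4.54] [-0.01  0.    0.01] at [0.6675 0.0868 0.1492] [-3.14   0.     1.572] w 0.0853 t 1.98 F [-0.7  0.4  0.3]
```

View pics/w1.png

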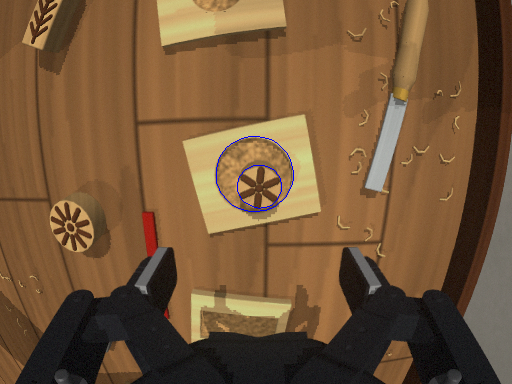

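Both predicted circles (pocket at (255,174), rosette at (259,187)) match the wrist picture to about a pixel. Descending and gripping.

Emit:
drive_tool(rows="0.1 0.05 2 0 0 0 1;0.1 0.05 4 0 0 0 1;0.1 0.05 4.5 0 0 0 1;0.1 0.05 4.5 0 0 0 1;0.1 0.05 4.5 0 0 0 -1")

```text
time_s: 2.65
eef_pos: [0.6707, 0.0895, 0.0181]
ee_rot: [3.137, -0.0, 1.571]
force: [-0.4, -0.7, 0.6]
width: 0.0699
```

Emit:
drive_tool(rows="0 0 0 0 0 0 -1;0 0 0 0 0 0 -1;0 0 0 0 0 0 -1;0 0 0 0 0 0 -1;0 0 0 0 0 0 -1")

```text
time_s: 3.28
eef_pos: [0.6699, 0.0898, 0.0166]
ee_rot: [3.14, -0.0, 1.571]
force: [-1.9, -1.5, 7.2]
width: 0.0389
```

```bash
python3 - <<'E'
from plant import robot
from h import *
go((.6282,.2844),.014,1.5708,robot.state())
E
```

```text
units [ 6.49 -1.39  0.08] [ 0.02 -0.    0.01] at [0.6699 0.0898 0.0166] [ 3.14  -0.     1.571] w 0.0389 t 3.27 F [-1.9 -1.5  7.2]
```

Emit:
drive_tool(rows="0 0 -1 0 0 0 -1;0 0 -2.3 0 0 0 -1;2 -0.4 -2.3 0 0 0 -1;4 -0.9 -2.3 0 0 0 -1;6.5 -1.4 -2.3 0 0 0 -1")

```text
time_s: 3.9
eef_pos: [0.6294, 0.2727, 0.0848]
ee_rot: [3.141, -0.0, 1.571]
force: [0.8, 0.3, -0.4]
width: 0.0394
```

```bash
python3 - <<'E'
from plant import robot
from h import *
go((.6282,.2844),.018,1.5708,robot.state())
E
```

```text
units [ 0.39 -0.04  2.23] [ 0.01 -0.    0.  ] at [0.6294 0.2727 0.0848] [ 3.141 -0.     1.571] w 0.0394 t 3.9 F [ 0.8  0.3 -0.4]
```

Emit:
drive_tool(rows="0.2 0 0 0 0 0 -1;0.2 0 0.6 0 0 0 -1;0.2 0 1.2 0 0 0 -1;0.2 0 1.2 0 0 0 -1")

```text
time_s: 4.4
eef_pos: [0.6293, 0.2753, 0.0452]
ee_rot: [-3.138, 0.001, 1.57]
force: [-0.2, 0.7, -0.4]
width: 0.039
```

```bash
python3 - <<'E'
from plant import robot
from h import *
st=robot.state(); c=robot.get_calibration("wrist"); im=robot.snapshot("wrist")[:,:,::-1].copy()
go((.6282,.2844),.0175,1.5708,st)
cv2.polylines(im,[fproj(c,circ(.6282,.2844,.01,.026)).astype(int)],True,(255,0,0),1)
cv2.imwrite("pics/w2.png",im)
E
```

```text
units [ 0.31 -0.03  0.92] [-0.04  0.02 -0.01] at [0.6293 0.2753 0.0452] [-3.138e+00  1.000e-03  1.570e+00] w 0.039 t 4.4 F [-0.2  0.7 -0.4]
```

View pics/w2.png

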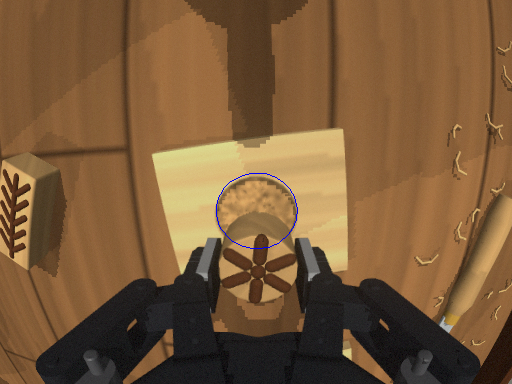

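The rosette is held level at (258,270) and the pocket overlay fits at (257,210). Moving the last 9 mm forward, then down.

Emit:
drive_tool(rows="0.3 0 0 0 0 0 -1;0.3 0 0.3 0 0 0 -1;0.3 0 0.6 0 0 0 -1;0.3 0 0.85 0 0 0 -1;0.3 0 0.85 0 0 0 -1")

```text
time_s: 5.08
eef_pos: [0.6295, 0.2858, 0.0214]
ee_rot: [-3.14, 0.001, 1.571]
force: [0.8, 0.5, -0.5]
width: 0.039
```

```bash
python3 - <<'E'
from plant import robot
from h import *
go((.6282,.2844),.0166,1.5708,robot.state())
E
```

```text
units [-0.05 -0.04  0.16] [-0.02  0.01  0.  ] at [0.6295 0.2858 0.0214] [-3.140e+00  1.000e-03  1.571e+00] w 0.039 t 5.08 F [ 0.8  0.5 -0.5]
```

Emit:
drive_tool(rows="0 0 0.06 0 0 0 -1;0 0 0.12 0 0 0 -1;0 0 0.16 0 0 0 -1;0 0 0.16 0 0 0 -1")

```text
time_s: 5.58
eef_pos: [0.6299, 0.286, 0.0176]
ee_rot: [-3.142, 0.0, 1.571]
force: [0.1, -0.2, -0.2]
width: 0.0387
```

Emit:
drive_tool(rows="0 0 0.03 0 0 0 -1;0 0 0.06 0 0 0 -1;0 0 0.06 0 0 0 -1")

```text
time_s: 5.95
eef_pos: [0.63, 0.2861, 0.0166]
ee_rot: [3.141, -0.0, 1.571]
force: [-4.1, -1.9, 6.2]
width: 0.0389
```

Contact at 6 N, so it is seated. Release, rise and go to the big rosette.

Emit:
drive_tool(rows="0 0 0 0 0 0 1;0 0 0 0 0 0 1;0 0 0 0 0 0 1;0 0 -1 0 0 0 1;0 0 -3 0 0 0 1")

```text
time_s: 6.58
eef_pos: [0.6287, 0.2855, 0.1041]
ee_rot: [-3.137, 0.002, 1.571]
force: [0.7, 0.5, 0.2]
width: 0.0851
```

Emit:
drive_tool(rows="0 0 -1.5 0 0 0 1;-8 -5.7 -1.5 0 0 0 1;-8 -5.7 -1.5 0 0 0 1;-8 -5.7 -1.5 0 0 0 1;-8 -5.7 -1.5 0 0 0 1")

```text
time_s: 7.2
eef_pos: [0.4836, 0.0809, 0.1509]
ee_rot: [3.141, 0.0, 1.571]
force: [1.1, -0.3, -0.1]
width: 0.0853
```

```bash
python3 - <<'E'
from plant import robot
from h import *
st=robot.state()
go((.4585,.0458),.1,1.5708,st)
c=robot.get_calibration("wrist"); im=robot.snapshot("wrist")[:,:,::-1].copy()
cv2.polylines(im,[fproj(c,circ(.6282,.2844,.01,.026)).astype(int)],True,(255,0,0),1)
cv2.polylines(im,[fproj(c,circ(.4585,.0458,.032,.032)).astype(int)],True,(255,0,0),1)
cv2.imwrite("pics/w3.png",im)
E
```

```text
units [-1.17 -0.84  1.7 ] [0.01 0.   0.01] at [0.4836 0.0809 0.1509] [3.141 0.    1.571] w 0.0853 t 7.2 F [ 1.1 -0.3 -0.1]
```

View pics/w3.png

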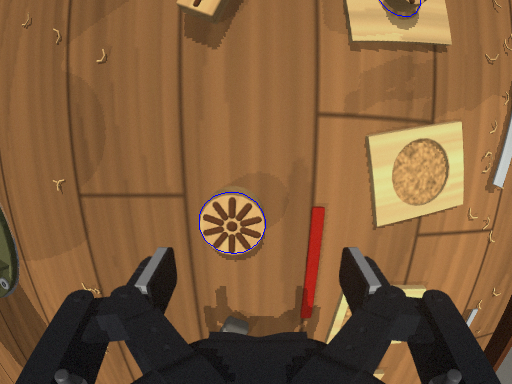

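The big rosette's overlay fits at (232,222), the big pocket is empty, and the small rosette sits in its own board.

Emit:
drive_tool(rows="-1.2 -0.85 1 0 0 0 1;-1.2 -0.85 1.7 0 0 0 1;-1.2 -0.85 1.7 0 0 0 1;-1.2 -0.85 1.7 0 0 0 1")

```text
time_s: 7.75
eef_pos: [0.4601, 0.0466, 0.1006]
ee_rot: [3.141, -0.0, 1.572]
force: [-0.0, 0.3, -0.0]
width: 0.0856
```

```bash
python3 - <<'E'
from plant import robot
from h import *
go((.4585,.0458),.01,1.5708,robot.state())
E
```

```text
units [-0.03 -0.06  3.02] [ 0.01 -0.    0.01] at [0.4601 0.0466 0.1006] [ 3.141 -0.     1.572] w 0.0856 t 7.75 F [-0.   0.3 -0. ]
```

Emit:
drive_tool(rows="0 -0.06 1 0 0 0 1;0 -0.06 2.3 0 0 0 1;0 -0.06 3 0 0 0 1;0 -0.06 3 0 0 0 1;0 -0.06 3 0 0 0 -1")

```text
time_s: 8.38
eef_pos: [0.4586, 0.0465, 0.0111]
ee_rot: [3.14, -0.0, 1.572]
force: [-0.4, 0.7, -0.3]
width: 0.0701
```

Emit:
drive_tool(rows="0 0 0 0 0 0 -1;0 0 0 0 0 0 -1;0 0 0 0 0 0 -1;0 0 0 0 0 0 -1", squeeze=35)

```text
time_s: 8.88
eef_pos: [0.4586, 0.0465, 0.0114]
ee_rot: [3.139, -0.0, 1.571]
force: [-1.9, 1.2, 6.0]
width: 0.0625
```

```bash
python3 - <<'E'
from plant import robot
from h import *
go((.664,.0946),.08,1.5708,robot.state())
E
```

```text
units [ 1.6   6.85 -2.27] [ 0.03 -0.    0.01] at [0.4586 0.0465 0.0114] [ 3.139 -0.     1.571] w 0.0625 t 8.88 F [-1.9  1.2  6. ]
```

Emit:
drive_tool(rows="0 0 -1.2 0 0 0 -1;0 0 -2.3 0 0 0 -1;1.6 2 -2.3 0 0 0 -1;1.6 4 -2.3 0 0 0 -1;1.6 5.8 -2.3 0 0 0 -1")

```text
time_s: 9.5
eef_pos: [0.6331, 0.0954, 0.0806]
ee_rot: [3.139, -0.0, 1.573]
force: [0.2, 0.6, -0.5]
width: 0.0625
```

Emit:
drive_tool(rows="0 1 0 0 0 0 -1;0 1 0 0 0 0 -1;0 1 0 0 0 0 -1")

```text
time_s: 9.88
eef_pos: [0.6604, 0.0945, 0.0793]
ee_rot: [3.141, -0.0, 1.571]
force: [0.3, 0.5, -0.7]
width: 0.0626
```

```bash
python3 - <<'E'
from plant import robot
from h import *
go((.664,.0952),.0155,1.5708,robot.state())
E
```

```text
units [0.02 0.12 2.13] [ 0.   -0.    0.01] at [0.6604 0.0945 0.0793] [ 3.141 -0.     1.571] w 0.0626 t 9.88 F [ 0.3  0.5 -0.7]
```

Emit:
drive_tool(rows="0 0.1 0.5 0 0 0 -1;0 0.1 1 0 0 0 -1;0 0.1 1.5 0 0 0 -1;0 0.1 1.8 0 0 0 -1;0 0.1 1.95 0 0 0 -1")

```text
time_s: 10.5
eef_pos: [0.6638, 0.0944, 0.0195]
ee_rot: [-3.141, 0.0, 1.571]
force: [-0.7, 0.4, -0.9]
width: 0.0629
```

Emit:
drive_tool(rows="0 0 0.05 0 0 0 -1;0 0 0.1 0 0 0 -1;0 0 0.1 0 0 0 -1")

```text
time_s: 10.88
eef_pos: [0.6641, 0.0944, 0.0176]
ee_rot: [3.141, -0.0, 1.571]
force: [-0.1, -0.3, -0.9]
width: 0.0626
```

Emit:
drive_tool(rows="0 0 0.03 0 0 0 -1;0 0 0.07 0 0 0 -1;0 0 0.07 0 0 0 -1")

```text
time_s: 11.25
eef_pos: [0.6641, 0.0944, 0.0155]
ee_rot: [3.141, -0.0, 1.571]
force: [-1.0, 0.4, 2.7]
width: 0.0627
```

Contact. Release, rise and go to the corner block.

Emit:
drive_tool(rows="0 0 0 0 0 0 1;0 0 0 0 0 0 1;0 0 0 0 0 0 1;0 0 -1 0 0 0 1;0 0 -3 0 0 0 1")

```text
time_s: 11.88
eef_pos: [0.6627, 0.0943, 0.1037]
ee_rot: [-3.137, 0.0, 1.571]
force: [0.5, 0.2, 0.4]
width: 0.0856
```

Emit:
drive_tool(rows="0 0 -1.5 0 0 0 1;-12.8 -7 -1.5 0 0 2.2 1;-12.8 -7 -1.5 0 0 2.2 1;-12.8 -7 -1.5 0 0 2.2 1;-12.8 -7 -1.5 0 0 2.2 1")

```text
time_s: 12.5
eef_pos: [0.5429, -0.1265, 0.1504]
ee_rot: [3.141, 0.0, 1.379]
force: [0.7, -0.8, 1.1]
width: 0.0852
```

```bash
python3 - <<'E'
from plant import robot
from h import *
go((.4554,-.2906),.13,1.379,robot.state())
E
```

```text
units [-5.92 -1.83  0.68] [0.01 0.   0.01] at [ 0.5429 -0.1265  0.1504] [3.141 0.    1.379] w 0.0852 t 12.5 F [ 0.7 -0.8  1.1]
```

Emit:
drive_tool(rows="-5.9 -1.8 0.7 0 0 0 1;-5.9 -1.8 0.7 0 0 0 1;-5.9 -1.8 0.7 0 0 0 1;-5.9 -1.8 0.7 0 0 0 1;-5.9 -1.8 0.7 0 0 0 1")

```text
time_s: 13.12
eef_pos: [0.4575, -0.2884, 0.1293]
ee_rot: [3.141, -0.0, 1.379]
force: [-0.3, 0.9, -0.0]
width: 0.0855
```

```bash
cat >> h.py <<'E'
def box(x,y,z,a,L,W):
    q=np.array([[1,1],[-1,1],[-1,-1],[1,-1]])*[L/2,W/2]@np.array([[np.cos(a),np.sin(a)],[-np.sin(a),np.cos(a)]])
    return np.c_[q+[x,y],np.full(4,z)]
E
python3 - <<'E'
from plant import robot
from h import *
st=robot.state(); c=robot.get_calibration("wrist"); im=robot.snapshot("wrist")[:,:,::-1].copy()
go((.4554,-.2906),.01,1.379,st)
d=np.deg2rad
for q in (box(.4554,-.2906,.032,1.379,.046,.046),box(.6198,-.2704,.01,d(-12.2),.058,.058),box(.6427,-.1036,.01,d(-6.6),.096,.05),circ(.664,.0946,.01,.038)):
    cv2.polylines(im,[fproj(c,q).astype(int)],True,(255,0,0),1)
cv2.imwrite("pics/w4.png",im)
E
```

```text
units [-0.09 -0.06  3.98] [ 0. -0. -0.] at [ 0.4575 -0.2884  0.1293] [ 3.141 -0.     1.379] w 0.0855 t 13.12 F [-0.3  0.9 -0. ]
```

View pics/w4.png

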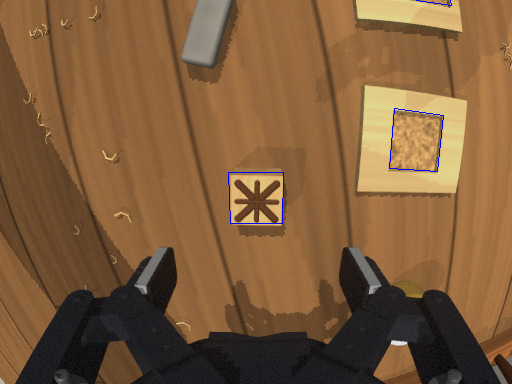

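The corner block (256,198) and square pocket (416,141) overlays both fit, so I'll grip.

Emit:
drive_tool(rows="-0.08 -0.06 1.5 0 0 0 1;-0.08 -0.06 3 0 0 0 1;-0.08 -0.06 3.95 0 0 0 1;-0.08 -0.06 3.95 0 0 0 1;-0.08 -0.06 3.95 0 0 0 -1")

```text
time_s: 13.8
eef_pos: [0.4561, -0.2903, 0.012]
ee_rot: [3.14, 0.001, 1.38]
force: [0.5, 0.7, 1.0]
width: 0.0697
```

Emit:
drive_tool(rows="0 0 0 0 0 0 -1;0 0 0 0 0 0 -1;0 0 0 0 0 0 -1;0 0 0 0 0 0 -1;0 0 0 0 0 0 -1")

```text
time_s: 14.42
eef_pos: [0.4559, -0.2908, 0.0122]
ee_rot: [3.139, 0.001, 1.379]
force: [-0.9, 2.3, 6.4]
width: 0.0453
```

```bash
python3 - <<'E'
from plant import robot
from h import *
go((.6198,-.2704),.08,1.358,robot.state())
E
```

```text
units [ 1.71  5.24 -2.25] [0.03 0.01 0.24] at [ 0.4559 -0.2908  0.0122] [3.139e+00 1.000e-03 1.379e+00] w 0.0453 t 14.43 F [-0.9  2.3  6.4]
```

Emit:
drive_tool(rows="0 0 -1.2 0 0 0 -1;0 0 -2.3 0 0 0 -1;1.7 2 -2.3 0 0 0.2 -1;1.7 4 -2.3 0 0 0.2 -1;1.7 5.2 -2.3 0 0 0.2 -1")

```text
time_s: 15.05
eef_pos: [0.6205, -0.2695, 0.081]
ee_rot: [3.14, 0.0, 1.363]
force: [-0.5, 0.6, -1.1]
width: 0.045
```

Emit:
drive_tool(rows="0 0 0.3 0 0 0 -1;0 0 0.6 0 0 0 -1;0 0 0.6 0 0 0 -1")

```text
time_s: 15.42
eef_pos: [0.6168, -0.2701, 0.0611]
ee_rot: [-3.14, -0.0, 1.361]
force: [0.7, -0.2, -0.3]
width: 0.0454
```

```bash
python3 - <<'E'
from plant import robot
from h import *
go((.6198,-.2704),.0162,1.358,robot.state())
E
```

```text
units [0.01 0.1  1.5 ] [-0.02 -0.01  0.04] at [ 0.6168 -0.2701  0.0611] [-3.14  -0.     1.361] w 0.0454 t 15.43 F [ 0.7 -0.2 -0.3]
```

Emit:
drive_tool(rows="0 0.1 0.4 0 0 0 -1;0 0.1 0.8 0 0 0 -1;0 0.1 1.2 0 0 0 -1;0 0.1 1.4 0 0 0 -1;0 0.1 1.4 0 0 0 -1")

```text
time_s: 16.05
eef_pos: [0.6208, -0.2707, 0.0191]
ee_rot: [-3.141, -0.0, 1.362]
force: [-1.5, 0.4, 0.2]
width: 0.0447
```

Emit:
drive_tool(rows="0 0 0.05 0 0 0 -1;0 0 0.1 0 0 0 -1;0 0 0.1 0 0 0 -1")

```text
time_s: 16.42
eef_pos: [0.621, -0.2707, 0.0168]
ee_rot: [3.142, -0.0, 1.362]
force: [-0.7, 0.8, -0.5]
width: 0.0455
```

Emit:
drive_tool(rows="0 0 0.03 0 0 0 -1;0 0 0.05 0 0 0 -1;0 0 0.05 0 0 0 -1")

```text
time_s: 16.8
eef_pos: [0.6212, -0.2708, 0.0163]
ee_rot: [3.141, 0.0, 1.362]
force: [-4.6, 2.5, 8.2]
width: 0.0455
```

Contact at 8 N. Release and go to the leaf.

Emit:
drive_tool(rows="0 0 0 0 0 0 1;0 0 0 0 0 0 1;0 0 0 0 0 0 1;0 0 -1 0 0 0 1;0 0 -3 0 0 0 1")

```text
time_s: 17.42
eef_pos: [0.6198, -0.2702, 0.1036]
ee_rot: [-3.137, -0.001, 1.362]
force: [0.1, 0.4, 1.3]
width: 0.0853
```

Emit:
drive_tool(rows="0 0 -1.5 0 0 0 1;16.9 -9.6 -1.5 0 0 2.8 1;16.9 -9.6 -1.5 0 0 2.8 1;16.9 -9.6 -1.5 0 0 2.8 1;16.9 -9.6 -1.5 0 0 2.8 1")

```text
time_s: 18.05
eef_pos: [0.5444, -0.0307, 0.1504]
ee_rot: [3.141, -0.0, 1.117]
force: [1.2, 0.9, 0.6]
width: 0.085
```

```bash
python3 - <<'E'
from plant import robot
from h import *
go((.444,.2862),.13,1.1185,robot.state())
E
```

```text
units [ 8.03 -7.64  0.68] [ 0.   -0.   -0.01] at [ 0.5444 -0.0307  0.1504] [ 3.141 -0.     1.117] w 0.085 t 18.05 F [1.2 0.9 0.6]
```

Emit:
drive_tool(rows="8 -7.6 0.7 0 0 0 1;8 -7.6 0.7 0 0 0 1;8 -7.6 0.7 0 0 0 1;8 -7.6 0.7 0 0 0 1;8 -7.6 0.7 0 0 0 1")

```text
time_s: 18.68
eef_pos: [0.4504, 0.2667, 0.1306]
ee_rot: [3.141, -0.001, 1.117]
force: [0.9, 0.7, 0.5]
width: 0.0856
```

```bash
python3 - <<'E'
from plant import robot
from h import *
st=robot.state(); c=robot.get_calibration("wrist"); im=robot.snapshot("wrist")[:,:,::-1].copy()
go((.444,.2862),.01,1.1185,st)
for q in (box(.444,.2862,.032,1.1185,.084,.038),circ(.664,.0946,.01,.038),circ(.6282,.2844,.01,.026)):
    cv2.polylines(im,[fproj(c,q).astype(int)],True,(255,0,0),1)
cv2.imwrite("pics/w5.png",im)
E
```

```text
units [ 0.49 -0.48  4.02] [ 0.   -0.01 -0.01] at [0.4504 0.2667 0.1306] [ 3.141e+00 -1.000e-03  1.117e+00] w 0.0856 t 18.68 F [0.9 0.7 0.5]
```

View pics/w5.png

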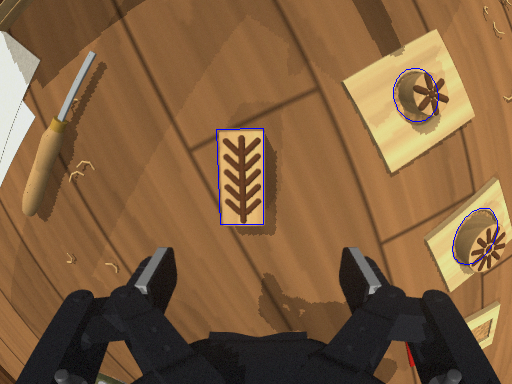

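The leaf overlay fits at (241,177), and both rosettes stand inside their pocket outlines, (416,95) and (475,237).

Emit:
drive_tool(rows="0.45 -0.45 0 0 0 0 1;0.45 -0.45 1 0 0 0 1;0.45 -0.45 2.5 0 0 0 1;0.45 -0.45 2.5 0 0 0 1")

```text
time_s: 19.23
eef_pos: [0.4439, 0.2817, 0.0533]
ee_rot: [-3.139, 0.004, 1.116]
force: [-0.6, -0.2, 0.5]
width: 0.0854
```

```bash
python3 - <<'E'
from plant import robot
from h import *
go((.444,.2862),.011,1.1185,robot.state())
E
```

```text
units [ 0.14 -0.06  1.41] [-0.04  0.05 -0.03] at [0.4439 0.2817 0.0533] [-3.139  0.004  1.116] w 0.0854 t 19.23 F [-0.6 -0.2  0.5]
```

Emit:
drive_tool(rows="0.1 -0.05 0.7 0 0 0 1;0.1 -0.05 1.4 0 0 0 1;0.1 -0.05 1.4 0 0 0 1;0.1 -0.05 1.4 0 0 0 1;0.1 -0.05 1.4 0 0 0 -1")

```text
time_s: 19.85
eef_pos: [0.4456, 0.2865, 0.0148]
ee_rot: [3.14, -0.002, 1.117]
force: [-0.8, -0.4, 0.1]
width: 0.0696
```

Emit:
drive_tool(rows="0 0 0 0 0 0 -1;0 0 0 0 0 0 -1;0 0 0 0 0 0 -1;0 0 0 0 0 0 -1;0 0 0 0 0 0 -1")

```text
time_s: 20.48
eef_pos: [0.4451, 0.2864, 0.0139]
ee_rot: [3.141, -0.0, 1.117]
force: [-1.2, -0.4, 5.7]
width: 0.0373
```

```bash
python3 - <<'E'
from plant import robot
from h import *
go((.6427,-.1036),.1,-.1152,robot.state())
E
```

```text
units [-8.8  11.61 -2.87] [-0.000e+00 -1.000e-02  1.413e+01] at [0.4451 0.2864 0.0139] [ 3.141 -0.     1.117] w 0.0373 t 20.48 F [-1.2 -0.4  5.7]
```

Emit:
drive_tool(rows="0 0 -1.5 0 0 0 -1;0 0 -2.9 0 0 0 -1;-8.8 11.6 -2.9 0 0 14.1 -1;-8.8 11.6 -2.9 0 0 14.1 -1;-8.8 11.6 -2.9 0 0 14.1 -1")

```text
time_s: 21.1
eef_pos: [0.5301, 0.1173, 0.1006]
ee_rot: [3.142, -0.0, 0.549]
force: [1.0, 0.1, -1.5]
width: 0.0373
```

```bash
python3 - <<'E'
from plant import robot
from h import *
go((.6427,-.1036),.09,-.1152,robot.state())
E
```

```text
units [-0.64  8.24  0.35] [-0.   -0.    7.61] at [0.5301 0.1173 0.1006] [ 3.142 -0.     0.549] w 0.0373 t 21.1 F [ 1.   0.1 -1.5]
```

Emit:
drive_tool(rows="-0.6 8.2 0 0 0 7.6 -1;-0.6 8.2 0 0 0 7.6 -1;-0.6 8.2 0 0 0 7.6 -1;-0.6 8.2 0 0 0 7.6 -1;-0.6 8.2 0 0 0 7.6 -1")

```text
time_s: 21.72
eef_pos: [0.6444, -0.1033, 0.0996]
ee_rot: [3.141, 0.0, -0.114]
force: [-0.2, 1.0, -0.1]
width: 0.0372
```

```bash
python3 - <<'E'
from plant import robot
from h import *
st=robot.state(); c=robot.get_calibration("wrist"); im=robot.snapshot("wrist")[:,:,::-1].copy()
go((.6427,-.1036),.0185,-.1152,st)
cv2.polylines(im,[fproj(c,box(.6427,-.1036,.01,-.1152,.096,.05)).astype(int)],True,(255,0,0),1)
cv2.imwrite("pics/w6.png",im)
E
```

```text
units [-0.06  0.02  2.7 ] [0.   0.   0.02] at [ 0.6444 -0.1033  0.0996] [ 3.141  0.    -0.114] w 0.0372 t 21.73 F [-0.2  1.  -0.1]
```

View pics/w6.png

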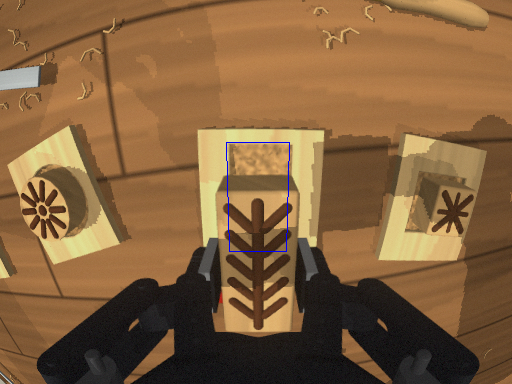

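The leaf is held straight above the oblong pocket, whose overlay fits at (258,197). The other pieces are in their pockets. Lowering now.

Emit:
drive_tool(rows="-0.03 0 0.6 0 0 0 -1;-0.03 0 1.2 0 0 0 -1;-0.03 0 1.8 0 0 0 -1;-0.03 0 2.3 0 0 0 -1;-0.03 0 2.5 0 0 0 -1")

```text
time_s: 22.4
eef_pos: [0.6426, -0.0993, 0.024]
ee_rot: [-3.141, 0.002, -0.108]
force: [-0.9, -0.4, -0.4]
width: 0.0374
```

Emit:
drive_tool(rows="0 0 0.05 0 0 0 -1;0 0 0.1 0 0 0 -1;0 0 0.1 0 0 0 -1")

```text
time_s: 22.78
eef_pos: [0.6432, -0.0996, 0.0228]
ee_rot: [3.141, -0.001, -0.108]
force: [0.3, -1.0, -2.2]
width: 0.0372
```

It drifted 4 mm in y on the way down, so I'll correct that before seating.

Emit:
drive_tool(rows="0 0.13 -0.1 0 0 0.08 -1;0 0.13 -0.1 0 0 0.08 -1;0 0.13 -0.1 0 0 0.08 -1")

```text
time_s: 23.15
eef_pos: [0.6426, -0.1034, 0.0256]
ee_rot: [-3.142, -0.0, -0.115]
force: [0.6, -0.8, -1.3]
width: 0.0373
```

```bash
python3 - <<'E'
from plant import robot
from h import *
go((.643,-.1036),.0185,-.1152,robot.state())
E
```

```text
units [0.01 0.   0.24] [-0. -0. -0.] at [ 0.6426 -0.1034  0.0256] [-3.142 -0.    -0.115] w 0.0373 t 23.15 F [ 0.6 -0.8 -1.3]
```

Emit:
drive_tool(rows="0 0 0.08 0 0 0 -1;0 0 0.15 0 0 0 -1;0 0 0.2 0 0 0 -1;0 0 0.2 0 0 0 -1")

```text
time_s: 23.65
eef_pos: [0.6425, -0.1033, 0.0192]
ee_rot: [-3.142, 0.0, -0.115]
force: [-0.8, -0.8, -0.9]
width: 0.0372
```

Emit:
drive_tool(rows="0 0 0.03 0 0 0 -1;0 0 0.05 0 0 0 -1;0 0 0.05 0 0 0 -1")

```text
time_s: 24.02
eef_pos: [0.6426, -0.1034, 0.018]
ee_rot: [3.142, -0.0, -0.115]
force: [-0.7, -0.8, -0.6]
width: 0.0373
```

Emit:
drive_tool(rows="0 0 0.03 0 0 0 -1;0 0 0.03 0 0 0 -1;0 0 0.03 0 0 0 -1")

```text
time_s: 24.4
eef_pos: [0.6427, -0.1034, 0.018]
ee_rot: [3.142, -0.0, -0.115]
force: [-5.3, 1.7, 8.8]
width: 0.0373
```

Seated at 8.8 N. Release, rise and back off, then check from above.

Emit:
drive_tool(rows="0 0 0 0 0 0 1;0 0 0 0 0 0 1;0 0 0 0 0 0 1;0 0 -1 0 0 0 1;0 0 -3 0 0 0 1")

```text
time_s: 25.02
eef_pos: [0.6414, -0.1031, 0.1056]
ee_rot: [-3.141, 0.005, -0.115]
force: [0.7, 0.0, 0.8]
width: 0.0854
```

Emit:
drive_tool(rows="0 0 -3 0 0 0 1;-2 0 -4 0 0 0 1;-4 0 -4 0 0 0 1;-6 0 -4 0 0 0 1;-8 0 -4 0 0 0 1")

```text
time_s: 25.65
eef_pos: [0.4107, -0.0765, 0.2271]
ee_rot: [3.141, -0.001, -0.115]
force: [0.3, 0.8, 1.5]
width: 0.0854
```

```bash
python3 - <<'E'
from plant import robot
from h import *
print(robot.state()["eef_pos"],robot.state()["force"])
im=robot.snapshot("top")[:,:,::-1].copy(); ct=robot.get_calibration("top"); s=robot.snapshot("scene")[:,:,::-1].copy(); cs=robot.get_calibration("scene")
def pj(c,P):
    E=np.array(c["extrinsics"]); X=np.asarray(P)@E[:3,:3].T+E[:3,3]; return X[:,:2]/X[:,2:]*c["fx"]+[c["cx"],c["cy"]]
d=np.deg2rad
F=4
def view(im,c,x0,y0,x1,y1):
    o=cv2.resize(im[y0:y1,x0:x1],None,fx=F,fy=F,interpolation=cv2.INTER_CUBIC)
    for z,col,g in((.010,(255,0,0),.012),(.036,(0,0,255),0)):
        for q in(circ(.664,.0946,z,(.064+g)/2),circ(.6282,.2844,z,(.04+g)/2),box(.6198,-.2704,z,d(-12.2),.046+g,.046+g),box(.6427,-.1036,z,d(-6.6),.084+g,.038+g)):
            cv2.polylines(o,[((pj(c,q)+.5-[x0,y0])*F).astype(int)],True,col,1)
    return o
a=view(im,ct,95,100,395,190)
b=view(s,cs,100,185,450,290)
cv2.imwrite("pics/fin.png",np.vstack([cv2.resize(a,(800,240)),cv2.resize(b,(800,240))]))
E
```

```text
[ 0.41070078 -0.0764646   0.2270565 ] [0.28292024 0.81437277 1.48008103]
```

View pics/fin.png

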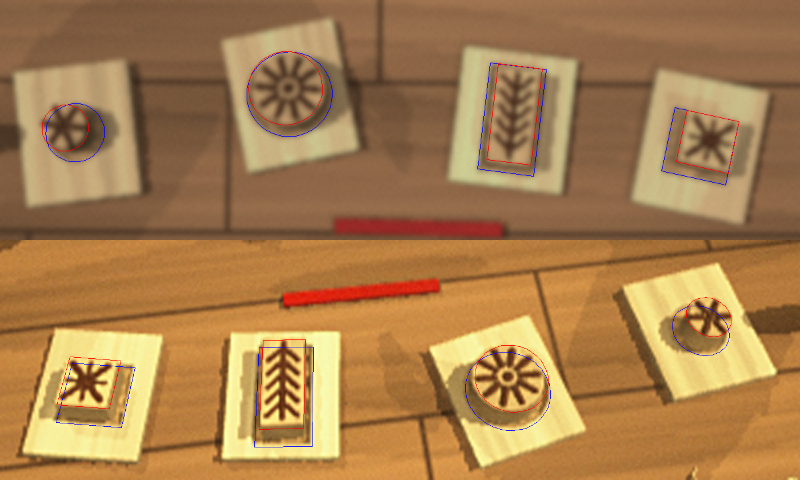

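In both views the piece tops match the red outlines drawn at seated height (z = 36 mm, inside the pockets) to within a few mm. From left in the top view these are the small rosette (67,129), big rosette (288,88), leaf (515,115) and corner block (708,140). Handing in.

```bash
python3 -c "
from plant import robot
robot.job_done(); print(robot.state()['time_s'])"
```

```text
the job is handed in; nothing more can be done
the job is handed in; nothing more can be done
```

All four ornaments are in their own boards, carved side up, and the job was handed in at about 26 s of the 96 s. I took the small rosette out of the large board first and put it in its own. Then I placed the large rosette, corner block and leaf, lowering each onto the pocket floor (contact 3–9 N) before letting go.

**Last checks:** in the top and scene pictures, all four piece tops match the outlines expected for a flat, seated piece to within a few mm. The gripper was open, clear of everything, with no contact force showing.

**What went off:** the leaf drifted about 4 mm sideways while being lowered, and I re-centred it before seating. I could not confirm the state for the second after hand-in: nothing can be read from the robot after that, and no verdict is reported.

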